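# Fit the vial carousel on the sampler drive and latch it

## Task

Pick up the loaded vial carousel, keep it upright, and set it on the sampler's drive shaft, pressing lightly and turning it until its slots drop over the shaft's cross pin and it is fully home. Then slide the latch in over the carousel's rim, all the way. Leave the bottle, the beaker and the two loose vials where they stand.

Things in the scene. Friction and masses are not known exactly. Their poses are not given: they have to be found in the camera images.
- carousel: Grey round vial carousel, 164 mm across, 0.3-0.65 kg, flat on the bench. Origin: centre of its flat underside, z up. 12 mm base plate, domed hub, ten fixed vials on a 62 mm radius, tops 44 mm up. Underneath on the axis: a bore 20 mm wide, 42 mm deep, crossed by slots 10 mm wide, 12 mm deep, reaching 24 mm out along its +x, -x, +y and -y, so it fits at every quarter turn.
- carousel_grip (a point): Centre of the black grip bar on top of the carousel's hub, 64 mm above its underside; axes as the carousel's. The bar is 56 mm long along x, 22 mm thick along y (pinch it across y), from 46 to 82 mm above the underside.
- sampler: White sampler housing, 220 mm (x) by 300 mm (y) by 60 mm high, fixed to the bench at a place and yaw that vary. Origin: centre of its underside. The drive shaft stands on its deck at x 0, y -40 mm; the latch lies on its +y side.
- shaft (a point): Point on the shaft's vertical axis, on the flange (64 mm above the bench), where the carousel's underside rests when fully home. Axes as the housing's; they say nothing of the pin. The fixed steel shaft, 18 mm thick, rises 40 mm above it, the last 8 mm tapering to 8 mm.
- pin_top (a point): Point on the shaft's axis at the flat top of the cross pin, 10 mm above the flange. The pin, 40 mm long and 6 mm wide, lies level across the shaft's foot; a carousel not lined up rests on it, 10 mm too high. Pin and shaft do not turn. The pin's angle differs every time and is not reported (axes are the housing's): look, or feel for it within a quarter turn; about 0.2 rad of play.
- latch_grip (a point): Point on the latch's upright black grip, 10 mm below its top; moves with it. Grip 14 mm thick along the housing's x, 22 mm along y, 30 mm tall on a flat steel tongue: pinch it across x from above, or push it to the housing's -y. Tongue tip: 42 mm nearer the shaft; underside 15 mm above the flange, so it clears the 12 mm rim of a carousel that is home and is blocked by one that is not.
- latch (a joint): Travel of the latch in m: 0 open, grows as it slides along the housing's -y towards the shaft, 0.028 at its stop (fully in, over the carousel's rim). Starts 0 to 6 mm in. Takes about 1.5 N and stays where left.
- solvent: Bystander: amber bottle, 70 mm across, 150 mm tall, standing on the bench. Origin: centre of its underside.
- beaker: Bystander: glass beaker, 60 mm across, 75 mm tall. Origin: centre of its underside.
- vial_a: Bystander: small vial, 22 mm across, 45 mm tall, standing on the bench. Origin: centre of its underside.
- vial_b: Bystander: small vial, 22 mm across, 45 mm tall, standing on the sampler's deck near its corner at x -88, y 125 mm. Origin: centre of its underside.
There are look-alikes about, which are no part of the job. Leave any red look-alike of the carousel alone.

How it is judged:
By the outcome, as a careful person would: the job done as asked, in the order asked, and still so for the second after the job is handed in, with the robot touching nothing.
It also fails if it takes over 64 s, if anything falls off the work surface, if the arm or the gripper's body presses on something with over 40 N, if the wrist force passes 120 N, or if a joint passes its speed limit or range.

## Robot

A 6-joint arm with a two-finger parallel gripper is mounted at the origin on the work surface. World frame = base frame: x ahead of the robot, y to its left, z up, the work surface at z = 0. Lengths are in m, angles in rad, forces in N, time in s.
With the tool pointing down it reaches from about 0.3 to 0.825 m from the base axis. Payload 5.4 kg.
Tool frame: the origin (TCP) lies at the very end of the fingers, on their centre line; the grasp point (between the pads) lies 19 mm behind it; z points along the fingers, y is the line along which they close (so a half turn about z gives the same grasp; the last joint's range is limited). The gripper opens to 92 mm and grips with 3 to 60 N. Pads are 20 mm wide; open, the fingers measure 128 mm over their backs; the gripper's body (75 mm by 189 mm) begins 69 mm behind the grasp point.
Start: joints at [0.934, 0.158, 1.597, -0, 1.386, -0.21], TCP at [0.238, 0.523, 0.215] pointing down, gripper open.
Joint ranges: [-2.91, 2.91], [-0.94, 2.29], [0.18, 2.7], [-1.29, 4.43], [0.17, 2.64], [-3, 3]. Speed limits (rad/s): [2.57, 2.57, 3.14, 3.14, 3.14, 3.14].

## Interface

Orientations are given as a rotation vector (axis times angle).
In Python, from workcell import bot gives the robot as it stands. Calls block until the motion is done:
- bot.goto(position, orientation): joint-space move of the TCP to a pose.
- bot.line_to(position, rot=None, max_speed=0.15): straight line of the TCP; rot=None keeps the orientation; max_speed is the mean speed in m/s.
- bot.set_joints(angles): joint-space move.
- bot.set_gripper(opening, newtons=None): opening from 0.0 (shut) to 1.0 (fully open); newtons is the grip in N (None keeps the last); returns when the fingers have stopped.
- bot.hold(seconds).
- bot.inverse_kinematics(position, orientation): joint angles nearest the present ones, or None.
- bot.read_camera(name): name is "side" or "top" or "wrist"; returns a dict with "pixels" (420x560x3 uint8, blue, green, red), "fx", "fy", "cx", "cy" (pixels), "R" (3x3) and "t" (3): a world point X has camera coordinates R X + t. Camera axes: x right, y down, z forward; pixel columns grow to the right and rows downward; lengths in m; the calibration is good to about 2 mm. A picture is of the moment at which its call begins. There is no depth.
A pose or a line that the arm cannot do raises bot.MotionError and nothing moves.
- bot.job_done(): hands the job in; it is judged then, once.
Readings, each from a call of its own:
- bot.current_clock(): time.
- bot.current_joints(): joint angles.
- bot.current_joint_vel(): joint speeds.
- bot.current_effort(): joint torques, N m.
- bot.current_ee_pos(): TCP position.
- bot.current_tool_rot(): TCP orientation.
- bot.current_contact_force(): force on the tool from outside, world axes, zero at the start.
- bot.current_ft_torque(): the same for the moment, N m.
- bot.current_opening(): opening from 0.0 (shut) to 1.0 (fully open).
- bot.current_grip_force(): force on a finger pad.
Only numpy, scipy, OpenCV 4.12 (cv2) and the standard library are available. Lean on these libraries where they do the work, as an engineer would, in place of code of your own. Each camera call takes 0.05 s, during which the arm holds its last target. There are 200 camera calls.

## Working session

There is one attempt and no reset: what is moved stays moved. The work goes in short steps, each a Python script; the robot and the scene stay as the last script left them, time stands still between calls to the robot, and variables do not carry over. Pictures are saved under pics/ and viewed, at most 10 in all, crops included, and the job is handed in when it is done.

```bash
ls; mkdir -p pics; python3 - <<'E'
from workcell import bot
import cv2,numpy as np
for n in ["top","side"]:
    c=bot.read_camera(n); cv2.imwrite(f"pics/{n}0.png",c["pixels"])
    np.savez(f"pics/{n}0.npz",**c)
    print(n,c["fx"],c["fy"],c["cx"],c["cy"],np.round(c["R"],3).tolist(),np.round(c["t"],3), (-c["R"].T@c["t"]).round(3))
E
```

```text
pics
top 441.26370832852456 441.26370832852456 273.3154946909551 210.79388176843966 [[-0.014, -1.0, -0.001], [-0.987, 0.014, -0.16], [0.16, -0.001, -0.987]] [-0.077  0.593  1.133] [ 0.403 -0.084  1.214]
side 491.2684740529838 491.2684740529838 273.57453983179437 207.89103003600917 [[-0.79, -0.613, 0.019], [-0.474, 0.591, -0.652], [0.389, -0.524, -0.758]] [0.415 0.391 0.878] [0.172 0.483 0.913]
```

View pics/top0.png

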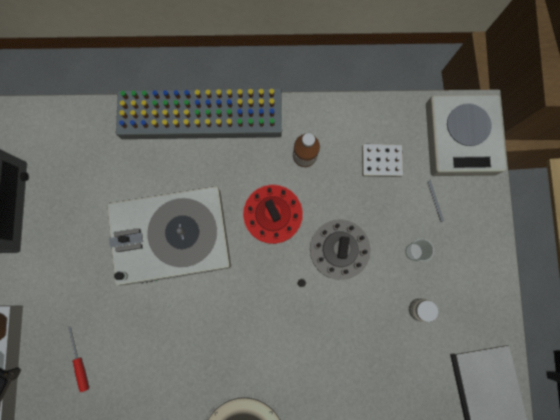

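View pics/side0.png

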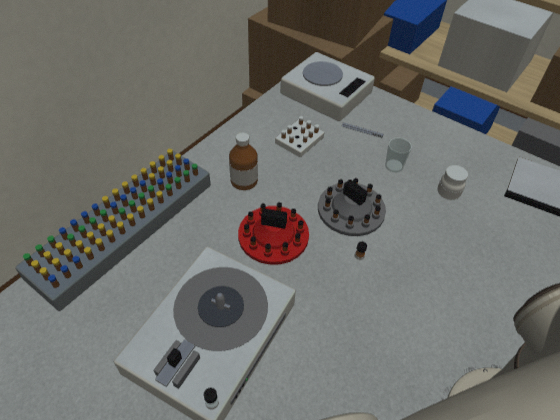

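Top view: the grey carousel is at (340,248) with its black bar at (343,247). The red look-alike is at (273,213), the sampler's shaft at (182,232), the latch grip at (123,239), vial_b at (119,275) and vial_a at (301,282). In the side view the carousel is at (352,203), the shaft at (221,300) and the latch grip at (174,357). The candidates for the carousel are grey (340,248) and red (273,213); grey fits the text. One enlarged mosaic will confirm this, along with the measurements.

```bash
cat > h.py <<'E'
import numpy as np, cv2
from scipy.spatial.transform import Rotation as Ro
def K(c): return np.array([[c["fx"],0,c["cx"]],[0,c["fy"],c["cy"]],[0,0,1.]])
def ray(c,u,v):
    d=c["R"].T@np.array([(u-c["cx"])/c["fx"],(v-c["cy"])/c["fy"],1.]); return -c["R"].T@c["t"],d/np.linalg.norm(d)
def onz(c,u,v,z):
    o,d=ray(c,u,v); return o+d*(z-o[2])/d[2]
def tri(*obs):  # (c,u,v)... -> point, rms ray miss (m)
    A=np.zeros((3,3));b=np.zeros(3);L=[]
    for c,u,v in obs:
        o,d=ray(c,u,v);P=np.eye(3)-np.outer(d,d);A+=P;b+=P@o;L.append((o,P))
    X=np.linalg.solve(A,b); return X,max(np.linalg.norm(P@(X-o)) for o,P in L)
def proj(c,X):
    q=c["R"]@np.asarray(X)+c["t"]; return c["fx"]*q[0]/q[2]+c["cx"],c["fy"]*q[1]/q[2]+c["cy"]
def blob(c,box,thr=45):   # largest dark blob in box (u0,v0,u1,v1): centroid, minAreaRect, area
    u0,v0,u1,v1=box; g=c["pixels"][v0:v1,u0:u1].max(2)
    m=(g<thr).astype(np.uint8); n,l,s,ce=cv2.connectedComponentsWithStats(m)
    if n<2: return None
    k=1+np.argmax(s[1:,4]); ct,_=cv2.findContours((l==k).astype(np.uint8),0,2)
    r=cv2.minAreaRect(max(ct,key=cv2.contourArea)); 
    return ce[k]+[u0,v0],((r[0][0]+u0,r[0][1]+v0),r[1],cv2.boxPoints(r)+[u0,v0]),s[k,4]
def down(yaw): # tool pointing down, tool x at yaw in world => y axis at yaw-90
    return (Ro.from_euler('z',yaw)*Ro.from_euler('x',np.pi)).as_rotvec()
E
python3 - <<'E'
from h import *
T=dict(np.load("pics/top0.npz"));S=dict(np.load("pics/side0.npz"))
def crop(c,u,v,h=37): return cv2.resize(c["pixels"][v-h:v+h,u-h:u+h],(300,300),interpolation=cv2.INTER_CUBIC)
cv2.imwrite("pics/mos.png",np.clip(1.5*np.vstack([np.hstack([crop(T,340,248),crop(T,175,238,55)]),np.hstack([crop(S,352,203),crop(S,215,310,55)])]),0,255))
bt=blob(T,(330,232,358,264));bs=blob(S,(338,175,372,206))
print("bar",bt,bs,tri((T,*bt[0]),(S,*bs[0])))
lt=blob(T,(114,230,136,248));ls=blob(S,(164,345,186,370))
print("latch",lt,ls,tri((T,*lt[0]),(S,*ls[0])))
print("shaft", tri((T,182,232),(S,221,296)))
# white housing in top
g=T["pixels"].min(2)
# housing outline: brighter than bench
for th in (140,150,160,170):
    m=(g>th).astype(np.uint8); m[:, :95]=0; m[:,240:]=0; m[:180]=0; m[300:]=0
    ct,_=cv2.findContours(m,0,2); c=max(ct,key=cv2.contourArea); r=cv2.minAreaRect(c); b=cv2.boxPoints(r)
    P=[onz(T,*p,0.06).round(3)[:2] for p in b]; print(th,r,P,np.mean(P,0))
E
```

```text
bar (array([342.61494253, 247.09770115]), ((342.538462638855, 247.19230937957764), (9.054535865783691, 20.589767456054688), array([[336.7692318 , 256.84615707],
       [339.32307816, 236.41538525],
       [348.30769348, 237.53846169],
       [345.75384712, 257.96923447]])), np.int32(174)) (array([354.61675127, 191.48984772]), ((355.6554069519043, 190.18243312835693), (26.155719757080078, 19.76209831237793), array([[339.2702713 , 190.62162113],
       [350.75675869, 174.5405407 ],
       [372.0405426 , 189.74324512],
       [360.55405426, 205.82432556]])), np.int32(394)) (array([ 0.49072092, -0.26498173,  0.06269966]), np.float64(0.0005726747835316944))
latch (array([123.34782609, 238.67391304]), ((123.5, 238.5), (5.0, 9.0), array([[119., 236.],
       [128., 236.],
       [128., 241.],
       [119., 241.]])), np.int32(46)) (array([173.96531792, 357.36416185]), ((173.97999954223633, 357.35999965667725), (12.0, 15.800000190734863), array([[164.43999958, 360.07999992],
       [173.91999912, 347.43999958],
       [183.52000046, 354.63999939],
       [174.03999996, 367.27999878]])), np.int32(173)) (array([0.51714375, 0.29626697, 0.09607355]), np.float64(0.0006317450262467689))
shaft (array([0.53549639, 0.15065592, 0.08800131]), np.float64(0.0020918376461342226))
140 ((166.6834716796875, 234.98046875), (80.2580337524414, 112.74662017822266), 81.32682800292969) [array([0.615, 0.362]), array([0.657, 0.066]), array([0.446, 0.033]), array([0.406, 0.321])] [0.531  0.1955]
150 ((203.0, 195.5), (13.0, 26.0), 90.0) [array([0.652, 0.136]), array([0.651, 0.067]), array([0.616, 0.067]), array([0.617, 0.136])] [0.634  0.1015][ WARN:0@0.552] global loadsave.cpp:1063 imwrite_ Unsupported depth image for selected encoder is fallbacked to CV_8U.
Traceback (most recent call last):
ValueError: max() iterable argument is empty
```

View pics/mos.png

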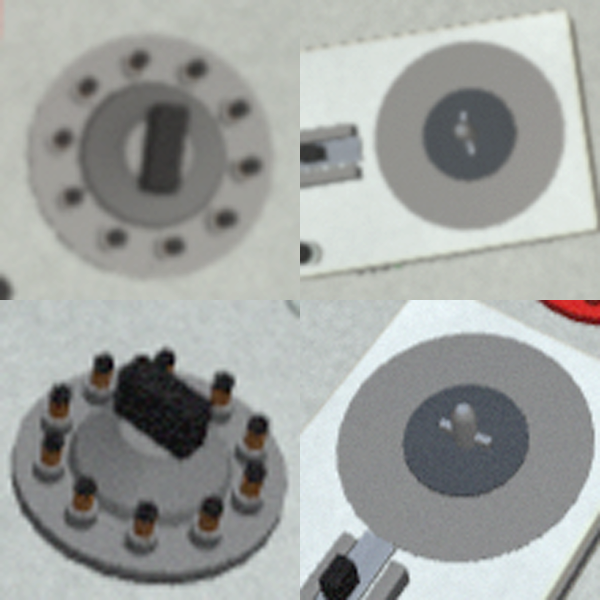

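The crop confirms the grey carousel, with a black bar and brown vials. The pin is seen in top at about (179.4,225.5)–(182.7,238.7), so yaw about 0.25; the bar is at about -0.12. The bar's height (62.7 mm) and the latch grip's (96 mm) agree with the text. Next I look at the shaft from near with the wrist camera, from two places.

```bash
python3 - <<'E'
from h import *
from workcell import bot
c=bot.read_camera("wrist"); p=np.array(bot.current_ee_pos()); Rt=Ro.from_rotvec(bot.current_tool_rot()).as_matrix()
cc=-c["R"].T@c["t"]; off=Rt.T@(cc-p); f=Rt.T@c["R"][2]; print("cam in tool",off.round(3),"fwd",f.round(3),"up",(Rt.T@c["R"][1]).round(2),c["fx"])
sh=np.array([.536,.154,.09])
ims=[]
for i,(yaw,z,dx) in enumerate([(0.14,.30,.0),(.14,.30,.06)]):
    Rr=Ro.from_rotvec(down(yaw)).as_matrix()
    # place so the optical axis hits the shaft
    o=Rr@off; d=Rr@f; s=(sh[2]-(z+o[2]))/d[2]
    q=np.array([sh[0]-o[0]-s*d[0]-dx,sh[1]-o[1]-s*d[1],z]); print(q.round(3),bot.inverse_kinematics(q,down(yaw)))
    bot.goto(q,down(yaw)); bot.hold(.2)
    c=bot.read_camera("wrist"); np.savez(f"pics/w{i}.npz",**c); ims.append(c["pixels"])
    print(proj(c,sh))
print(bot.current_clock())
cv2.imwrite("pics/w01.png",np.vstack([cv2.resize(x[60:360,:],(560,300)) for x in ims]))
E
```

```text
cam in tool [ 0.083 -0.001 -0.169] fwd [-0.296 -0.     0.955] up [-0.96  0.   -0.3 ] 366.58638905096865
[0.57  0.158 0.3  ] [ 6.61816865e-02  1.59428013e-01  1.42874130e+00 -4.44089210e-16
  1.55342334e+00  1.49697801e+00]
(np.float64(281.3245251474849), np.float64(212.4934943512874))
[0.51  0.158 0.3  ] [ 7.38121477e-02  7.39181229e-03  1.59020145e+00 -4.44089210e-16
  1.54399939e+00  1.50460847e+00]
(np.float64(288.5444048382091), np.float64(158.6419874556312))
2.8167
```

View pics/w01.png

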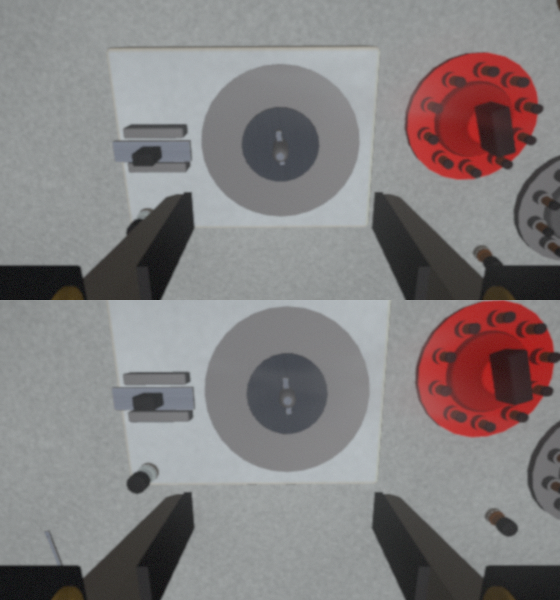

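The wrist views show the shaft at about (280,210) in the first and (288,160) in the second. The flange is a dark disc, the pin runs close to the housing's x, and the latch grip is at about (147,216). I now measure the flange circle, pin ends and shaft top on the two views.

```bash
python3 - <<'E'
from h import *
from scipy.optimize import least_squares
tops=[]
W=[dict(np.load(f"pics/w{i}.npz")) for i in (0,1)]
rows=[]
for i,(c,uv) in enumerate(zip(W,[(280,204),(288,153)])):
    hsv=cv2.cvtColor(c["pixels"],cv2.COLOR_BGR2HSV); g=c["pixels"].max(2).astype(int)
    u,v=uv; m=(g<100).astype(np.uint8); m[:v-50]=0;m[v+50:]=0;m[:,:u-52]=0;m[:,u+52:]=0
    ct,_=cv2.findContours(m,0,1); k=max(ct,key=cv2.contourArea)[:,0]; h=cv2.convexHull(k)[:,0]
    P=np.array([onz(c,*p,.064)[:2] for p in h])
    r=least_squares(lambda q:np.hypot(*(P-q[:2]).T)-q[2],[.536,.154,.04],loss='soft_l1',f_scale=.001).x
    print("flange c,r",r.round(4))
    # pixels brighter than disc inside
    d=np.zeros_like(m); cv2.fillConvexPoly(d,h,1); d=cv2.erode(d,np.ones((7,7)))
    for th in (115,135):
        b=((g>th)&(d>0)).astype(np.uint8); n,l,s,ce=cv2.connectedComponentsWithStats(b)
        for j in range(1,n):
            if s[j,4]>5: print(th,"blob",s[j],ce[j].round(1),onz(c,*ce[j],.074).round(4))
    rows.append(cv2.resize(c["pixels"][v-50:v+50,u-50:u+50],(400,400),interpolation=cv2.INTER_CUBIC))
cv2.imwrite("pics/pin.png",cv2.convertScaleAbs(np.hstack(rows),alpha=1.4))
# grip of latch
l=[blob(W[0],(132,200,166,228),40),blob(W[1],(130,150,168,172),40)]
print([x[0] for x in l],tri((W[0],*l[0][0]),(W[1],*l[1][0])))
E
```

```text
flange c,r [0.5368 0.1558 0.0442]
115 blob [276 192   5   9  37] [278.3 195.7] [0.55   0.1594 0.074 ]
115 blob [276 213   9   7  45] [279.9 216.1] [0.5266 0.1544 0.074 ]
115 blob [280 222   4   3  10] [281.5 222.8] [0.5189 0.1514 0.074 ]
135 blob [278 215   4   3  10] [279.7 215.8] [0.5269 0.1546 0.074 ]
flange c,r [0.5365 0.156  0.044 ]
115 blob [283 138   5  10  44] [285.2 142.5] [0.5501 0.1594 0.074 ]
115 blob [284 157   8   8  52] [287.5 160.5] [0.5314 0.1542 0.074 ]
115 blob [286 168   5   6  26] [288.3 170.5] [0.5207 0.1518 0.074 ]Traceback (most recent call last):
  File "<stdin>", line 23, in <module>
TypeError: 'NoneType' object is not subscriptable
```

View pics/pin.png

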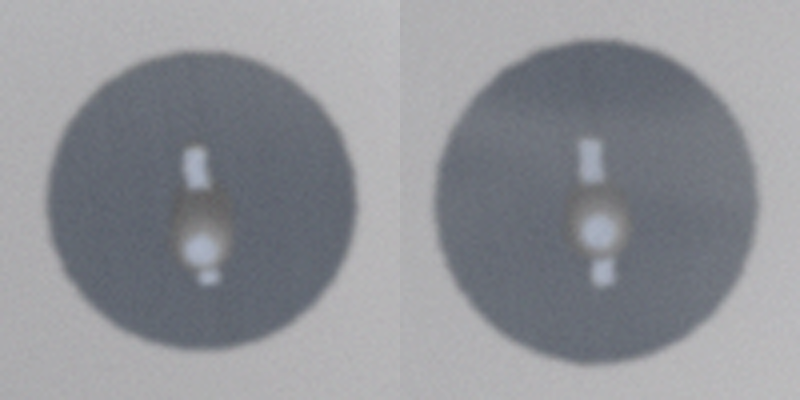

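The pin ends give yaw 0.253 in both views, and the shaft axis comes out at (0.5366, 0.1559). The flange radius of 44 mm is the same in both. Now I view the carousel from near, from two places.

```bash
python3 - <<'E'
from h import *
from scipy.optimize import least_squares
from workcell import bot
W=[dict(np.load(f"pics/w{i}.npz")) for i in (0,1)]
print("shaft top",tri((W[0],280.2,216.5),(W[1],287.9,161.2)))
off=np.array([.083,-.001,-.169]);f=np.array([-.296,0,.955])
ca=np.array([.4907,-.265,.06]); yaw=-.125; ims=[]
for i,dx in enumerate([0,.05]):
    Rr=Ro.from_rotvec(down(yaw)).as_matrix(); z=.27
    o=Rr@off; d=Rr@f; s=(ca[2]-(z+o[2]))/d[2]
    q=np.array([ca[0]-o[0]-s*d[0]-dx,ca[1]-o[1]-s*d[1],z])
    bot.goto(q,down(yaw)); 
    if i==0: bot.set_gripper(.55)
    bot.hold(.2)
    c=bot.read_camera("wrist"); np.savez(f"pics/c{i}.npz",**c)
    u,v=map(int,proj(c,ca)); print(q.round(3),u,v)
    ims.append(cv2.resize(c["pixels"][max(v-110,0):max(v-110,0)+200,u-100:u+100],(400,400)))
cv2.imwrite("pics/car.png",cv2.convertScaleAbs(np.hstack(ims),alpha=1.4))
print(bot.current_clock(),bot.current_joints())
E
```

```text
shaft top (array([0.53524498, 0.15489508, 0.10220764]), np.float64(0.00015504121361650962))
[ 0.525 -0.27   0.27 ] 280 212
[ 0.475 -0.27   0.27 ] 274 168
5.9667 [-7.38023074e-01  5.26328248e-02  1.60229037e+00  1.79586935e-04
  1.48663664e+00  9.57161814e-01]
```

View pics/car.png

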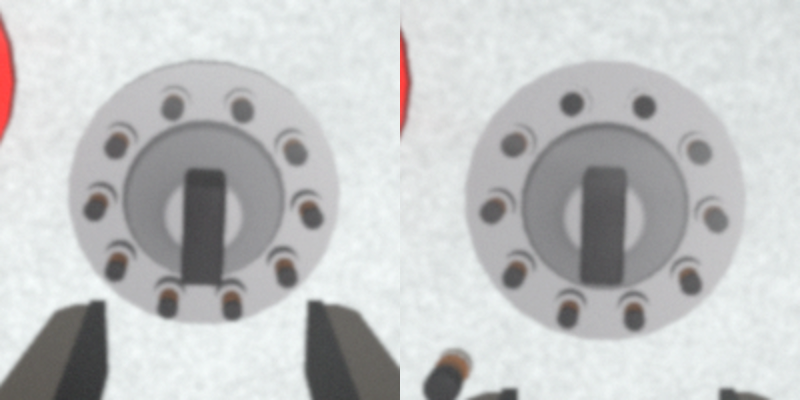

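The grey carousel, enlarged, has its bar's top face at about u 181–226, v 188–285 in the left crop. Now I compute its centre from the rim, and the bar's yaw and height from the top edges.

```bash
python3 - <<'E'
from h import *
from scipy.optimize import least_squares
ends=[]
C=[dict(np.load(f"pics/c{i}.npz")) for i in (0,1)]
for c,(u,v) in zip(C,[(280,212),(274,168)]):
    v0=max(v-110,0); g=cv2.GaussianBlur(c["pixels"],(3,3),0).max(2).astype(int)
    # bar edges row by row, lower part
    L=[];Rr=[];rows=[]
    for r in range(v0+97,v0+139):
        x=np.where(g[r,u-22:u+22]<72)[0]
        if len(x)>8: L.append((u-22+x[0]-.5,r));Rr.append((u-22+x[-1]+.5,r));rows.append(r)
    PL=np.array([onz(c,*p,.082)[:2] for p in L]);PR=np.array([onz(c,*p,.082)[:2] for p in Rr])
    ys=[]
    for P in (PL,PR):
        k=np.polyfit(P[:,0],P[:,1],1); ys.append(k)
    w=np.abs(np.polyval(ys[0],.49)-np.polyval(ys[1],.49))
    print("rows",rows[0],rows[-1],"bar yaw",[np.arctan(k[0]).round(3) for k in ys],"width",w.round(4),"mid y at x=.47,.49:",[np.mean([np.polyval(k,x) for k in ys]).round(4) for x in(.47,.49)])
    # far bottom edge of top face
    col=g[v0+120:v0+165,u-4:u+4].mean(1); e=v0+120+np.argmax(np.diff(col))+.5; um=(L[-3][0]+Rr[-3][0])/2
    ends.append((c,um,e)); print("bottom edge px",um,e,onz(c,um,e,.082).round(4))
    # rim: darker-than-bench contour
    for th in (150,160):
        bg=np.median(g[v0:v0+200,u-95:u-80]); m=(g<bg*.90).astype(np.uint8); 
        m[v0+150:]=0; m[:,:u-80]=0; m[:,u+80:]=0
        m=cv2.morphologyEx(m,cv2.MORPH_OPEN,np.ones((5,5)))
        k=max(cv2.findContours(m,0,1)[0],key=cv2.contourArea)[:,0]
        k=k[(k[:,1]<v0+148)&(k[:,0]>u-79)&(k[:,0]<u+79)]
        P=np.array([onz(c,*p,.012)[:2] for p in k])
        r=least_squares(lambda q:np.hypot(*(P-q[:2]).T)-q[2],[.49,-.265,.082],loss='soft_l1',f_scale=.001)
        print("rim",bg,r.x.round(4)); break
X,e=tri(*ends); print("bar end tri",X.round(4),e)
E
```

```text
rows 199 240 bar yaw [np.float64(-0.185), np.float64(-0.154)] width 0.0203 mid y at x=.47,.49: [np.float64(-0.2619), np.float64(-0.2654)]
bottom edge px 280.5 244.5 [ 0.4631 -0.2614  0.082 ]
rim 167.0 [ 0.4909 -0.2653  0.0813]
rows 155 196 bar yaw [np.float64(-0.18), np.float64(-0.141)] width 0.0195 mid y at x=.47,.49: [np.float64(-0.2623), np.float64(-0.2655)]
bottom edge px 274.5 201.5 [ 0.4611 -0.2613  0.082 ]
rim 163.0 [ 0.4899 -0.265   0.0808]
bar end tri [ 0.457  -0.2605  0.0669] 7.337572410466202e-05
```

Centre is (0.4904, -0.2652), bar yaw is -0.165 and the measured bar width is 20 mm. The bar's end is 28 mm from the centre, as it should be. Now I grasp, lift and carry it over the shaft.

```bash
python3 - <<'E'
from h import *
from workcell import bot
c=np.array([.4904,-.2652]);y=-.165;sh=np.array([.5364,.1556]);py=.253
bot.goto([*c,.13],down(y)); bot.line_to([*c,.048],max_speed=.1)
print("pre",np.round(bot.current_contact_force(),2))
bot.set_gripper(0,40); print("open mm",bot.current_opening()*92,bot.current_grip_force())
bot.line_to([*c,.185],max_speed=.12)
print("lift F",np.round(bot.current_contact_force(),2),np.round(bot.current_ft_torque(),3))
bot.line_to([*sh,.185],rot=down(py),max_speed=.15)
bot.hold(.3)
print(bot.current_clock(),bot.current_ee_pos(),np.round(bot.current_contact_force(),2),np.round(bot.current_ft_torque(),3),bot.current_joints(),bot.current_opening()*92)
s=bot.read_camera("side");w=bot.read_camera("wrist");np.savez("pics/s2.npz",**s)
cv2.imwrite("pics/s2.png",np.hstack([s["pixels"][180:420,80:400],cv2.resize(w["pixels"],(320,240))]))
E
```

```text
pre [ 0.04 -0.32  0.85]
open mm 21.689508991968566 40.000396370887756
lift F [-0.35  0.16 -6.27] [ 0.09   0.138 -0.016]
12.6583 [0.53639992 0.15550693 0.18501263] [-0.09 -0.06 -5.47] [ 0.002  0.101 -0.02 ] [ 6.58090930e-02  1.39654019e-01  1.67746522e+00 -1.34618356e-05
  1.32447400e+00  1.38377039e+00] 21.767328807017133
```

View pics/s2.png

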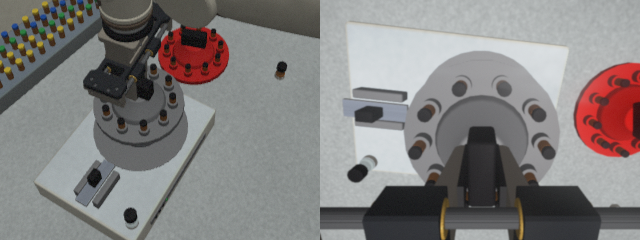

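It hangs upright and centred above the shaft, gripped at 21.7 mm (bar 22 mm) with about 0.55 kg of load. Next is a guarded descent.

```bash
python3 - <<'E'
from h import *
from workcell import bot
sh=np.array([.5364,.1556])
F0=np.array(bot.current_contact_force());T0=np.array(bot.current_ft_torque())
bot.line_to([*sh,.156],max_speed=.1)
for z in np.r_[.150,.146,.142,.138,.134,.130,.126,.123,.121,.119,.117,.115,.113,.112]:
    bot.line_to([*sh,z],max_speed=.04)
    F=np.array(bot.current_contact_force())-F0
    print(round(z,4),np.round(bot.current_ee_pos(),4),F.round(1),(np.array(bot.current_ft_torque())-T0).round(2))
    if F[2]>12 or np.hypot(*F[:2])>12: print("stop");break
print(bot.current_clock(),bot.current_opening()*92)
E
```

```text
0.15 [0.5364 0.1556 0.15  ] [ 1.3 -0.2  0.3] [-0.02 -0.02 -0.01]
0.146 [0.5362 0.1556 0.1457] [-0.  -1.8  0.2] [ 0.01 -0.02 -0.01]
0.142 [0.5361 0.1556 0.1416] [-0.3 -0.7  1.3] [-0.06  0.01 -0.02]
0.138 [0.5361 0.1556 0.1376] [ 0.2 -0.8 -1.3] [ 0.03 -0.1  -0.01]
0.134 [0.5362 0.1556 0.1337] [ 1.  -0.7  0.2] [ 0.05 -0.03 -0.06]
0.13 [0.5366 0.1561 0.1298] [ 1.2  1.4 -2.2] [ 0.54 -0.45  0.02]
0.126 [0.5366 0.1561 0.1257] [ 2.9  3.7 -2.5] [ 0.89 -0.68 -0.02]
0.123 [0.5367 0.1561 0.123 ] [ 4.   4.  -1.5] [ 1.09 -0.61 -0.04]
0.121 [0.5367 0.1561 0.1211] [1.9 4.2 0.2] [ 1.18 -0.48 -0.04]
0.119 [0.5368 0.1561 0.1191] [2.3 4.7 0.8] [ 1.2  -0.43 -0.03]
0.117 [0.5367 0.1561 0.1171] [2.4 3.6 1.2] [ 1.19 -0.55  0.  ]
0.115 [0.5368 0.1561 0.1151] [1.8 2.7 1.5] [ 1.21 -0.52 -0.  ]
0.113 [0.5368 0.1561 0.1131] [1.7 4.5 1.6] [ 1.21 -0.51 -0.04]
0.112 [0.5368 0.1561 0.1123] [2.7 5.6 2.3] [ 1.21 -0.4  -0.04]
16.75 21.920315874889287
```

No resistance at the pin's height (TCP 0.122), so the slots dropped over it. I press to the flange, then release and check.

```bash
python3 - <<'E'
from h import *
from workcell import bot
p=np.array(bot.current_ee_pos())
for z in (.111,.110,.109,.108):
    bot.line_to([p[0],p[1],z],max_speed=.03); F=np.array(bot.current_contact_force()); print(z,np.round(bot.current_ee_pos(),4),F.round(1))
    if F[2]>6: break
bot.set_gripper(.5); bot.hold(.2); print("released",np.round(bot.current_ee_pos(),4),np.round(bot.current_contact_force(),1))
q=bot.current_ee_pos()
bot.line_to([q[0],q[1],.21],max_speed=.15)
R=Ro.from_rotvec(down(.253)).as_matrix()
bot.goto([.59,.19,.27],down(.14)); bot.hold(.2)
w=bot.read_camera("wrist");s=bot.read_camera("side");np.savez("pics/w3.npz",**w);np.savez("pics/s3.npz",**s)
cv2.imwrite("pics/w3.png",np.hstack([cv2.resize(w["pixels"],(440,330)),cv2.resize(s["pixels"][230:420,80:330],(360,274))[:274].copy() if 0 else cv2.copyMakeBorder(cv2.resize(s["pixels"][230:420,80:330],(360,274)),0,56,0,0,0)]))
print(bot.current_clock())
E
```

```text
0.111 [0.537  0.1562 0.1122] [-3.3  3.2  5.4]
0.11 [0.537  0.1562 0.1122] [-6.3  2.8 12. ]
released [0.5367 0.1561 0.1098] [-0.4 -0.2  0.5]
19.5417
```

View pics/w3.png

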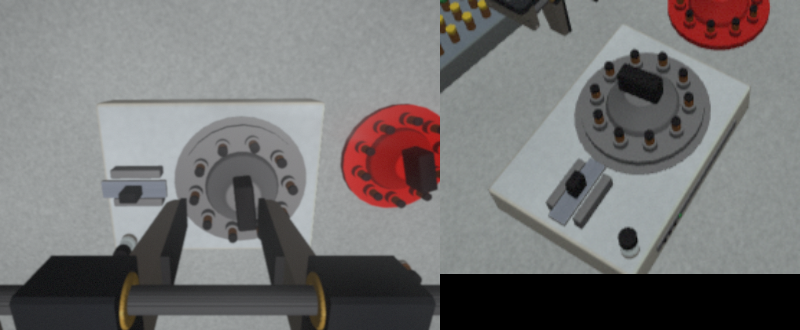

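The descent stopped hard at TCP 0.1122, where home predicts 0.112, and the picture shows the carousel level and low on the flange. The latch grip at (130,194) has not moved. I measure it again with wrist rays, then pinch and slide it.

```bash
python3 - <<'E'
from h import *
from workcell import bot
T=dict(np.load("pics/top0.npz"));S=dict(np.load("pics/s3.npz"));W=[dict(np.load(f"pics/w{i}.npz")) for i in (0,1)]
obs=[]
for n,c,b in (("T",T,(112,230,134,248)),("S",S,(162,345,188,371)),("w0",W[0],(128,195,170,232)),("w1",W[1],(128,145,170,178))):
    r=blob(c,b,60); 
    if r is None: print(n,None); continue
    print(n,r[0].round(1),r[2]); obs.append((c,*r[0]))
X,e=tri(*obs); print("latch grip",X.round(4),e)
h=.14; yd=np.array([-np.sin(h),np.cos(h)]); xd=np.array([np.cos(h),np.sin(h)])
d=X[:2]-[.5367,.1560]; print("housing x,y from shaft",(d@xd).round(4),(d@yd).round(4))
if abs(d@xd)<.006 and .105<d@yd<.15:
    rot=down(h+np.pi/2); q=X[:2]-xd*(d@xd)*.5
    bot.goto([*(X[:2]+.02*yd),.2],rot); bot.set_gripper(.43)
    print(np.round(bot.current_joints(),2))
    bot.line_to([*q,.14],max_speed=.15)
    F0=np.array(bot.current_contact_force())
    for z in (.125,.115,.105,.098,.094):
        bot.line_to([*q,z],max_speed=.06); F=np.array(bot.current_contact_force())-F0
        if np.linalg.norm(F)>5: print("contact",z,F.round(1)); break
    bot.set_gripper(0,15); print("grip mm",bot.current_opening()*92,bot.current_grip_force(),np.round(bot.current_ee_pos(),4),bot.current_clock())
E
```

```text
T [123.  238.7] 64
S [173.9 357.3] 182
w0 [146.6 215.9] 398
w1 [147.5 160.9] 326
latch grip [0.5157 0.2959 0.0994] 0.0016771105031711476
housing x,y from shaft -0.0013 0.1415
[ 0.35  0.24  1.53 -0.    1.37  0.21]
grip mm 14.149973382552266 14.999004900455475 [0.515  0.2959 0.094 ] 23.6917
```

```bash
python3 - <<'E'
from h import *
from workcell import bot
h=.14; yd=np.array([-np.sin(h),np.cos(h)]); xd=np.array([np.cos(h),np.sin(h)])
p=np.array(bot.current_ee_pos()); F0=np.array(bot.current_contact_force())
for s in np.r_[.005,.01,.015,.018,np.arange(.020,.034,.001)]:
    bot.line_to([*(p[:2]-s*yd),p[2]],max_speed=.04); bot.hold(.05)
    a=(p-bot.current_ee_pos())[:2]@yd; F=np.array(bot.current_contact_force())-F0
    print(round(s,4),a.round(4),"along",(F[:2]@yd).round(1),"across",(F[:2]@xd).round(1),F[2].round(1))
    if F[:2]@yd>9: break
q=np.array(bot.current_ee_pos())
bot.set_gripper(.35); bot.hold(.1)
bot.line_to([q[0],q[1],.2],max_speed=.12)
b=q[:2]+.06*yd; bot.goto([*b,.26],down(h)); bot.hold(.2)
w=bot.read_camera("wrist");s=bot.read_camera("side");t=bot.read_camera("top")
for n,c in(("w4",w),("s4",s),("t4",t)):np.savez(f"pics/{n}.npz",**c)
im=[cv2.resize(w["pixels"],(400,300)),cv2.resize(s["pixels"][230:420,80:333],(400,300))]
cv2.imwrite("pics/fin.png",np.hstack(im)); print(bot.current_clock())
E
```

```text
0.005 0.0053 along -1.1 across 4.9 -1.8
0.01 0.0105 along -1.7 across 4.2 -1.9
0.015 0.0155 along -1.8 across 4.9 -2.4
0.018 0.0182 along -0.2 across 4.8 -2.8
0.02 0.02 along -0.2 across 5.2 -3.1
0.021 0.021 along 0.0 across 6.5 -2.6
0.022 0.022 along 2.0 across 6.9 -2.5
0.023 0.0231 along 1.0 across 5.9 -3.3
0.024 0.0241 along 0.4 across 6.1 -3.3
0.025 0.0251 along 1.1 across 6.6 -2.8
0.026 0.0261 along 0.4 across 6.7 -3.3
0.027 0.0269 along 1.8 across 7.2 -3.9
0.028 0.027 along 4.6 across 7.9 -3.2
0.029 0.027 along 8.7 across 7.5 -3.7
0.03 0.027 along 11.7 across 8.6 -4.2
31.6917
```

View pics/fin.png

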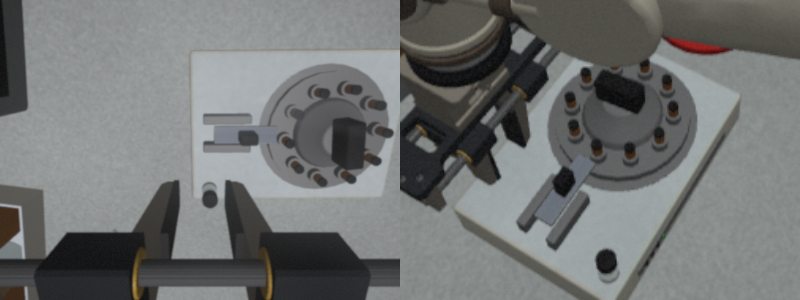

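The latch slid freely past where an unseated rim would block it, reaching a hard stop after 27 mm. The picture shows the tongue tip over the rim near a vial, at (277,135) in the wrist half. One enlarged crop will show whether it stopped short of the vial.

```bash
python3 - <<'E'
from h import *
w=dict(np.load("pics/w4.npz"));s=dict(np.load("pics/s4.npz"))
a=cv2.resize(w["pixels"][145:225,340:440],(400,320),interpolation=cv2.INTER_CUBIC);b=cv2.resize(s["pixels"][305:375,165:252],(400,320),interpolation=cv2.INTER_CUBIC)
cv2.imwrite("pics/tip.png",cv2.convertScaleAbs(np.hstack([a,b]),alpha=1.3))
E
```

```text
(no output)
```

View pics/tip.png

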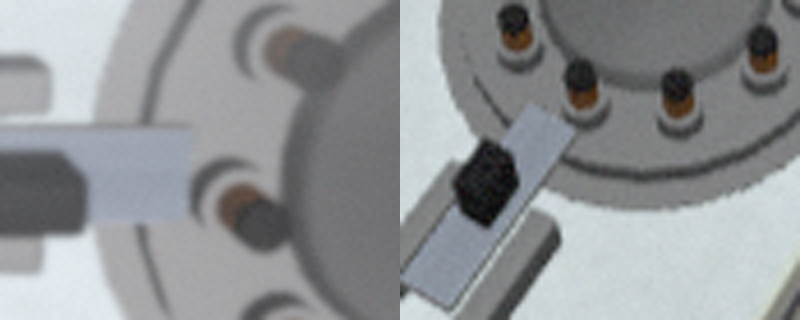

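```bash
python3 - <<'E'
from h import *
w=dict(np.load("pics/w4.npz"));s=dict(np.load("pics/s4.npz"));t0=dict(np.load("pics/top0.npz"));t=dict(np.load("pics/t4.npz"))
h=.14; yd=np.array([-np.sin(h),np.cos(h)]); xd=np.array([np.cos(h),np.sin(h)]);sh=np.array([.5366,.1559])
def H(c,u,v,z): d=onz(c,u,v,z)[:2]-sh; return (d@xd*1e3).round(1),(d@yd*1e3).round(1)
W=lambda x,y:(340+x/4,145+y/4); S=lambda x,y:(165+(x-400)*87/400,305+y*70/320)
tip=[(192,130),(190,218)]; st=[(532,103),(577,128)]
print("tip wrist",[H(w,*W(*p),.082) for p in tip],"side",[H(s,*S(*p),.082) for p in st])
print("tip tri",[tri((w,*W(*a)),(s,*S(*b)))[0].round(4) for a,b in zip(tip,[st[1],st[0]])],[tri((w,*W(*a)),(s,*S(*b)))[1].round(4) for a,b in zip(tip,[st[1],st[0]])])
# vial ring: leftmost edge, base plane .076
print("vial ring wrist left/right",H(w,*W(195,190),.078),H(w,*W(255,190),.078),"side near/far",H(s,*S(587,130),.077))
# vial cap centres at z .108
print("cap wrist",H(w,*W(264,228),.108),"side",H(s,*S(580,76),.108))
E
```

```text
tip wrist [(np.float64(9.3), np.float64(71.7)), (np.float64(-12.7), np.float64(70.3))] side [(np.float64(8.9), np.float64(73.3)), (np.float64(-12.9), np.float64(73.2))]
tip tri [array([0.5293, 0.2153, 0.0435]), array([0.5217, 0.2369, 0.1139])] [np.float64(0.0006), np.float64(0.0024)]
vial ring wrist left/right (np.float64(-6.6), np.float64(68.5)) (np.float64(-6.6), np.float64(53.6)) side near/far (np.float64(-15.0), np.float64(70.1))
cap wrist (np.float64(-7.9), np.float64(61.0)) side (np.float64(-10.6), np.float64(63.8))
```

Tip at about 72 mm from the shaft's axis and the vial's near face at about 69 mm, so the latch stopped on its own stop, not on the vial. The total travel fits too. vial_b still stands and the gripper is clear.

```bash
python3 - <<'E'
from workcell import bot
bot.job_done(); print(bot.current_clock())
E
```

```text
the job is handed in; nothing more can be done
the job is handed in; nothing more can be done
```

The carousel is fully home on the shaft over its cross pin, the latch is slid in to its stop over the rim, and I handed the job in shortly after 31.7 s on the robot's clock, with no deliberate contact with the bottle, beaker or loose vials (I did not re-measure them afterwards, though vial_b was seen standing).

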